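Tea caddies in order of height beside the teapot

ROBOT

A 6-joint arm with a two-finger parallel gripper is mounted at the origin on the work surface. World frame = base frame: x ahead of the robot, y to its left, z up, the work surface at z = 0. Lengths are in m, angles in rad, forces in N, time in s.
With the tool pointing down it reaches from about 0.325 to 0.85 m from the base axis. Payload 4.4 kg.
Tool frame: the origin (TCP) lies on the centre line of the jaws, within the pads' length; the fingertips stand 22 mm ahead of it and the grasp point (between the pads) lies 3 mm ahead of it (robot.tips_ahead is the distance from the TCP to the fingertips, in m); z points along the fingers, y is the line along which they close (so a half turn about z gives the same grasp; the last joint's range is limited). The gripper opens to 94 mm and grips with 3 to 60 N. Pads are 16 mm wide; open, the fingers measure 119 mm over their backs; the gripper's body (75 mm by 177 mm) begins 78 mm behind the grasp point.
Start: joints at [1.131, 0.207, 1.542, -0, 1.393, -0.15], TCP at [0.164, 0.551, 0.227] pointing down, gripper open.
Joint ranges: [-2.73, 2.73], [-0.86, 2.22], [0.23, 2.46], [-1.11, 4.25], [0.08, 2.63], [-2.82, 2.82]. Speed limits (rad/s): [2.79, 2.79, 3.14, 3.14, 3.14, 3.14].

INTERFACE

Orientations are given as a rotation vector (axis times angle).
In Python, from bench import status, imaging, sign_off, robot gives the robot as it stands.
- The arm moves only by the shell command python3 -m handwheel 'ROWS' [OPENING] [FORCE]. ROWS is JSON, a list of rows, each an object with "slide": the shift along the world's x, y, z in mm, a list of three; "rot": the turn, a rotation vector about the world's x, y, z in degrees, a list of three. A call has 1 to 5 rows; each row is the pose to reach, as a shift and turn from the pose commanded when the call began; what a row does not reach only later rows make up. A row lasts 1/10 s, in which the tool goes at most 50 mm and 8.59 degrees, less where a joint would pass 70% of its speed; a pose out of reach is approached as far as the arm can. A call with a gripper value outside its range is refused whole. OPENING is the opening, from 0 (shut) to 1 (fully open), set as the call begins (- or left out, the last holds). The fingers move at their own pace and stop on an object; FORCE is the grip in N (left out, the last holds). Time passes only in rows, so rows that repeat a pose let the fingers close. It gives the time, the measured TCP pose, the force, the opening and the grip force at its end, in the units of the state.
- status.get_state(): the state, without advancing time (a new reading comes with each control period).
- imaging.grab_frame(name): name is "scene" or "top" or "wrist"; returns (picture, depth): 480x640x3 uint8, blue, green, red; 480x640 float32, m along the optical axis (not along the pixel's ray), 0 where there is no reading.
- imaging.camera_params(name): a dict with "mtx" (3x3 intrinsics, pixels), "dist_coeffs" ([k1, k2, p1, p2, k3] as OpenCV has them; the pictures are not rectified), "R" (3x3) and "t" (3): a world point X has camera coordinates R X + t. Camera axes: x right, y down, z forward; pixel columns grow to the right and rows downward; lengths in m; the calibration is good to about 2 mm. A picture is of the moment at which its call begins: read the wrist's pose just before it. camera_params takes no time and is no camera call; for the wrist camera it gives the pose at the moment of the call.
- sign_off(): hands the job in; it is judged then, once.
Trained networks look in the newest picture that a camera, given by its name, has taken for a name from the list of things; names that differ only in an ending like _2 or _b are one class to them, and where a whole thing is asked for, a point or a joint stands for the part that bears it (a point fixed in the world has none). Each returns a list of dicts, best first, with "conf" (0 to 1); they miss things now and then, are a little off and sometimes report something else, mostly with a low value. They report only what shows in the picture. A call takes as long as a camera call. They do not tell look-alikes from the thing itself.
- imaging.silhouettes(name, camera): "mask" (480x640 bool, what is visible of it) and "point" ([column, row] in pixels, amid what is visible of it).
- imaging.place_of(name, camera): "point" ([column, row] in pixels: a listed point, or the origin of a listed thing).
The state is a dict: "time_s": time; "joints": joint angles; "joint_velocities": joint speeds; "tau": joint torques, N m; "tcp_pos": TCP position; "tcp_rot": TCP orientation; "ft_force": force on the tool from outside, world axes, zero at the start; "wrist_torque": the same for the moment, N m; "opening": finger opening in m; "grip_force": force on a finger pad.
Only numpy, scipy, OpenCV 4.12 (cv2) and the standard library are available. Lean on these libraries where they do the work, as an engineer would, in place of code of your own. Each camera call takes 0.05 s, during which the arm holds its last target. There are 200 camera calls.

TASK

Stand the four tea caddies upright on the four cork coasters, one in the middle of each, in order of height along the board: the tallest on the coaster next to the teapot and the shortest at the other end. Do not tip a caddy over on the way, and leave the teapot where it stands.

Things in the scene. Friction and masses are not known exactly. Their poses are not given: they have to be found in the camera images.
- caddy_a_center (a point): the tallest tea caddy: an upright closed round tin covered in dark brown bark, with thin bright steel bands, 150 mm tall and 52 mm in diameter, straight-sided, flat-topped, about 220 g (varies by a quarter). The point is its centre, half-way up (75 mm above its underside); z is its axis. It stands loose on the table at the start, and is easiest held in its top 30 mm, which keeps the hand clear of its lid.
- caddy_b_center (a point): the second tallest tea caddy: an upright closed round tin covered in dark brown bark, with thin bright steel bands, 122 mm tall and 60 mm in diameter, straight-sided, flat-topped, about 192 g (varies by a quarter). The point is its centre, half-way up (61 mm above its underside); z is its axis. It stands loose on the table at the start, and is easiest held in its top 30 mm, which keeps the hand clear of its lid.
- caddy_c_center (a point): the third tallest tea caddy: an upright closed round tin covered in dark brown bark, with thin bright steel bands, 94 mm tall and 46 mm in diameter, straight-sided, flat-topped, about 164 g (varies by a quarter). The point is its centre, half-way up (47 mm above its underside); z is its axis. It stands loose on the table at the start, and is easiest held in its top 30 mm, which keeps the hand clear of its lid.
- caddy_d_center (a point): the shortest tea caddy: an upright closed round tin covered in dark brown bark, with thin bright steel bands, 66 mm tall and 54 mm in diameter, straight-sided, flat-topped, about 136 g (varies by a quarter). The point is its centre, half-way up (33 mm above its underside); z is its axis. It stands loose on the table at the start, and is easiest held in its top 30 mm, which keeps the hand clear of its lid.
- coaster_1: one of four identical round cork coasters, 84 mm in diameter, 4 mm thick, fixed on the board in a row along its length, about 100 mm apart; their numbers say nothing of their order in the row. Origin at the centre of its underside (which lies on the board, 12 mm above the table), so its top is 4 mm above the origin; z up.
- coaster_2: one of four identical round cork coasters, 84 mm in diameter, 4 mm thick, fixed on the board in a row along its length, about 100 mm apart; their numbers say nothing of their order in the row. Origin at the centre of its underside (which lies on the board, 12 mm above the table), so its top is 4 mm above the origin; z up.
- coaster_3: one of four identical round cork coasters, 84 mm in diameter, 4 mm thick, fixed on the board in a row along its length, about 100 mm apart; their numbers say nothing of their order in the row. Origin at the centre of its underside (which lies on the board, 12 mm above the table), so its top is 4 mm above the origin; z up.
- coaster_4: one of four identical round cork coasters, 84 mm in diameter, 4 mm thick, fixed on the board in a row along its length, about 100 mm apart; their numbers say nothing of their order in the row. Origin at the centre of its underside (which lies on the board, 12 mm above the table), so its top is 4 mm above the origin; z up.
- board: flat wooden board fixed on the table, 110 mm wide (its x), 420 mm long (its y, the line of the row of coasters), 12 mm thick; a dark iron teapot stands beyond one end of it and a white bowl of potatoes beyond the other; which stands at which end varies. Origin at the centre of its underside, z up.
- teapot: dark round iron teapot with a brass hoop handle (150 mm high over the hoop, the pot 132 mm in diameter, a spout reaching 100 mm from its axis), standing loose on the table beyond one end of the board, its axis about 145 mm from the centre of the nearest coaster. Origin at the centre of its underside, z up.
Things that resemble listed ones, but are neither listed nor needed, are in the scene too. What is shaped like the part that bears caddy_c_center but green is not meant.

How it is judged:
At the end, for the whole second after the job is handed in: Each caddy stands upright (within 0.1 rad) and at rest on its own coaster, its axis within 15 mm of the coaster's centre; counted from the teapot's end of the board the caddies go from tallest to shortest without a gap; the teapot is within 30 mm of where it stood (((y of each of teapot, caddy_b_center in the frame of board above 0 m and y of caddy_a_center in the frame of board between 0.1 and 0.2 m and y of caddy_b_center in the frame of board below 0.1 m and y of caddy_c_center in the frame of board between -0.1 and 0 m and y of caddy_d_center in the frame of board between -0.2 and -0.1 m) or (y of each of teapot, caddy_b_center in the frame of board below 0 m and y of caddy_a_center in the frame of board between -0.2 and -0.1 m and y of caddy_b_center in the frame of board above -0.1 m and y of caddy_c_center in the frame of board between 0 and 0.1 m and y of caddy_d_center in the frame of board between 0.1 and 0.2 m)) and (horizontal distance between caddy_a_center and coaster_1 below 0.015 m or horizontal distance between caddy_a_center and coaster_2 below 0.015 m or horizontal distance between caddy_a_center and coaster_3 below 0.015 m or horizontal distance between caddy_a_center and coaster_4 below 0.015 m) and z of caddy_a_center in the frame of board between 0.088 and 0.096 m and angle between each of caddy_a_center, caddy_b_center, caddy_c_center, caddy_d_center's own z axis and vertical below 0.1 rad and linear speed of each of caddy_a, caddy_b, caddy_c, caddy_d below 0.02 m/s and (horizontal distance between caddy_b_center and coaster_1 below 0.015 m or horizontal distance between caddy_b_center and coaster_2 below 0.015 m or horizontal distance between caddy_b_center and coaster_3 below 0.015 m or horizontal distance between caddy_b_center and coaster_4 below 0.015 m) and z of caddy_b_center in the frame of board between 0.074 and 0.082 m and (horizontal distance between caddy_c_center and coaster_1 below 0.015 m or horizontal distance between caddy_c_center and coaster_2 below 0.015 m or horizontal distance between caddy_c_center and coaster_3 below 0.015 m or horizontal distance between caddy_c_center and coaster_4 below 0.015 m) and z of caddy_c_center in the frame of board between 0.06 and 0.068 m and (horizontal distance between caddy_d_center and coaster_1 below 0.015 m or horizontal distance between caddy_d_center and coaster_2 below 0.015 m or horizontal distance between caddy_d_center and coaster_3 below 0.015 m or horizontal distance between caddy_d_center and coaster_4 below 0.015 m) and z of caddy_d_center in the frame of board between 0.046 and 0.054 m and distance of teapot from where it was at the start of the episode below 0.03 m); the robot touches nothing.
It fails at once if a caddy is tipped over (leans more than 45 degrees) (angle between any of caddy_a_center, caddy_b_center, caddy_c_center, caddy_d_center's own z axis and vertical above 0.785 rad).
It fails at once if the teapot is pushed more than 30 mm away (distance of teapot from where it was at the start of the episode above 0.03 m).
It also fails if it takes over 99 s, if anything falls off the work surface, if the arm or the gripper's body presses on something with over 40 N, if the wrist force passes 120 N, or if a joint passes its speed limit or range.

## Working session

There is one attempt and no reset: what is moved stays moved. The work goes in short steps, Python scripts to look and compute and a shell command to move; the robot and the scene stay as the last step left them, time stands still between calls to the robot, and variables do not carry over. Pictures are saved under pics/ and viewed, at most 14 in all, crops included, and the job is handed in when it is done.

```bash
mkdir -p pics; ls
cat > h.py <<'E'
import numpy as np,cv2
from bench import status,imaging,sign_off,robot
def world(cam,uv,d,P=None):
    P=P or imaging.camera_params(cam);uv=np.asarray(uv,float).reshape(-1,1,2)
    n=cv2.undistortPoints(uv,np.array(P["mtx"]),np.array(P["dist_coeffs"])).reshape(-1,2)
    c=np.c_[n,np.ones(len(n))]*np.asarray(d).reshape(-1,1)
    return (c-np.array(P["t"]))@np.array(P["R"])
def on_z(cam,uv,z):
    P=imaging.camera_params(cam);o=world(cam,uv,np.zeros(1),P);p=world(cam,uv,np.ones(1),P)
    return o+(p-o)*((z-o[:,2:])/(p-o)[:,2:])
E
python3 - <<'E'
from h import *
print(status.get_state())
for c in("top","scene"):
    im,d=imaging.grab_frame(c);cv2.imwrite(f"pics/{c}0.png",im);np.save(c+"0.npy",d)
    for n in("caddy_a_center","caddy_b_center","caddy_c_center","caddy_d_center","coaster_1","teapot","board"):
        for r in imaging.silhouettes(n,c):
            m=r["mask"]&(d>0);v,u=np.nonzero(m)
            w=world(c,np.c_[u,v],d[v,u]);zt=np.percentile(w[:,2],95);t=w[w[:,2]>zt-.006]
            print(c,n,round(r["conf"],2),np.round(r["point"]),m.sum(),"ztop",zt.round(3),"mid",((t.min(0)+t.max(0))/2).round(3)[:2],"ext",np.ptp(t,0).round(3)[:2])
E
```

```text
pics
{'time_s': 0.0, 'joints': array([ 1.13050709e+00,  2.07439651e-01,  1.54295226e+00, -9.53962033e-06,
        1.39350451e+00, -1.50487601e-01]), 'joint_velocities': array([-0.00159356, -0.00191766,  0.00030351, -0.00057287,  0.00122138,
       -0.00100554]), 'tau': array([-1.47264222e-03, -3.70878589e+01, -2.81412596e+01,  6.96130889e-02,
        3.61192692e-02, -1.30419439e-04]), 'tcp_pos': array([0.16399004, 0.5503201 , 0.22628042]), 'tcp_rot': array([-0.45352958, -3.10801325,  0.00346558]), 'ft_force': array([ 0.05048137,  0.47009804, -0.24534712]), 'wrist_torque': array([ 0.01560059, -0.00408721, -0.05299266]), 'grip_force': 0.0, 'opening': 0.09362167466975192}
top caddy_a_center 0.6 [196. 295.] 927 ztop 0.152 mid [0.375 0.286] ext [0.05  0.051]
top caddy_b_center 0.82 [443. 296.] 1023 ztop 0.123 mid [ 0.378 -0.254] ext [0.058 0.058]
top caddy_c_center 0.88 [283. 255.] 392 ztop 0.096 mid [0.459 0.096] ext [0.043 0.043]
top caddy_c_center 0.88 [277. 316.] 437 ztop 0.096 mid [0.324 0.112] ext [0.044 0.045]
top caddy_c_center 0.7 [355. 311.] 446 ztop 0.096 mid [ 0.34  -0.065] ex
[... 1385 characters left out ...]
96] ext [0.057 0.054]
scene caddy_d_center 0.52 [262. 287.] 1352 ztop 0.02 mid [ 0.607 -0.035] ext [0.084 0.084]
scene coaster_1 0.89 [264. 286.] 1309 ztop 0.02 mid [ 0.607 -0.035] ext [0.082 0.084]
scene coaster_1 0.89 [315. 311.] 1539 ztop 0.02 mid [0.589 0.069] ext [0.089 0.085]
scene coaster_1 0.85 [223. 266.] 1220 ztop 0.02 mid [ 0.618 -0.13 ] ext [0.085 0.086]
scene coaster_1 0.75 [362. 339.] 1798 ztop 0.02 mid [0.588 0.169] ext [0.088 0.083]
scene coaster_1 0.31 [291. 318.] 6303 ztop 0.016 mid [0.601 0.02 ] ext [0.144 0.426]
scene teapot 0.81 [448. 378.] 6494 ztop 0.133 mid [0.577 0.314] ext [0.09  0.049]
scene board 0.71 [294. 322.] 6609 ztop 0.016 mid [0.6   0.019] ext [0.144 0.428]
```

Run:
```python
import cv2
im=cv2.imread("pics/scene0.png");cv2.imwrite("pics/c.png",cv2.resize(im[140:340,220:480],None,fx=3,fy=3,interpolation=2))
```

```text
(no output)
```

View pics/top0.png

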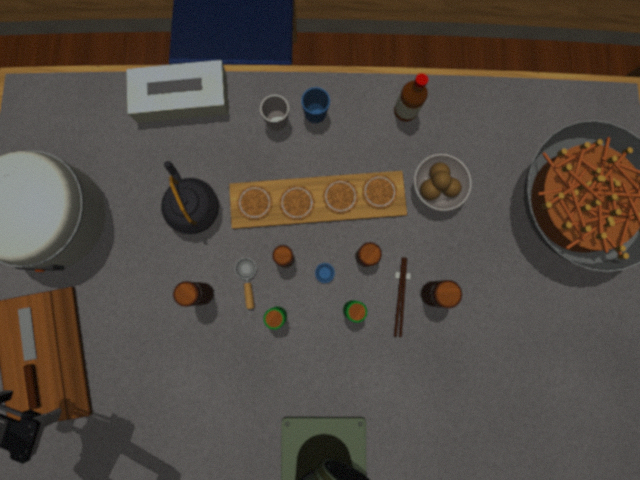

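View pics/c.png

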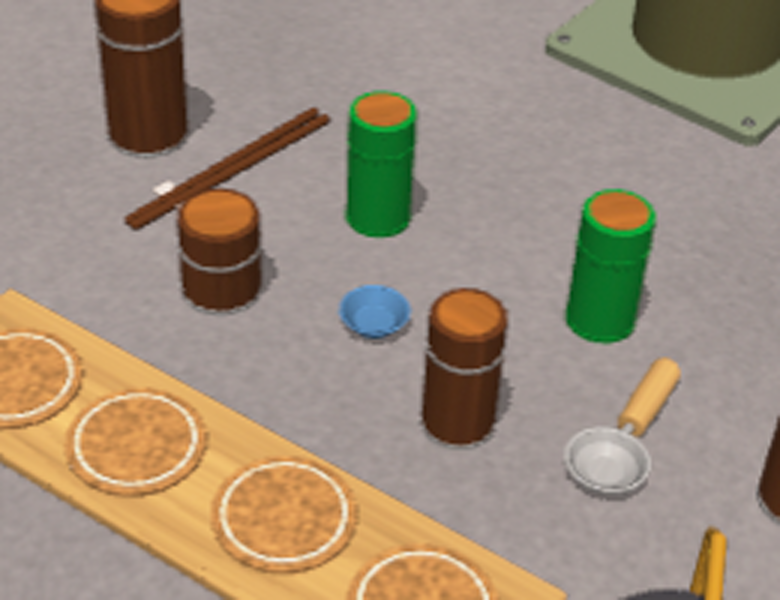

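Candidates for c are three: brown at scene (375,262), green at (346,196) and green at (423,228). The brown one is meant, since green is excluded and the crop confirms the colours. The teapot (top view 191,204) is at the board's +y end, so the targets are a (0.589,0.169), b (0.590,0.069), c (0.607,-0.035) and d (0.619,-0.129). I'll go above a first.

```bash
python3 -m handwheel '[{"slide":[30,-35,10],"rot":[0,0,-8.5]},{"slide":[55,-75,10],"rot":[0,0,-17]},{"slide":[85,-110,10],"rot":[0,0,-25.5]},{"slide":[115,-145,10],"rot":[0,0,-34]},{"slide":[145,-185,10],"rot":[0,0,-42.5]}]' 1
python3 -m handwheel '[{"slide":[25,-30,0],"rot":[0,0,-8.5]},{"slide":[50,-60,0],"rot":[0,0,-17]},{"slide":[66,-80,0],"rot":[0,0,-25.5]},{"slide":[66,-80,0],"rot":[0,0,-25.5]},{"slide":[66,-80,0],"rot":[0,0,-25.5]}]'
python3 - <<'E'
from h import *
im,d=imaging.grab_frame("wrist");cv2.imwrite("pics/w1.png",im)
for n in("caddy_a_center",):
    for r in imaging.silhouettes(n,"wrist"):
        m=r["mask"]&(d>0);v,u=np.nonzero(m)
        w=world("wrist",np.c_[u,v],d[v,u]);zt=np.percentile(w[:,2],95);t=w[w[:,2]>zt-.006]
        print(n,round(r["conf"],2),np.round(r["point"]),"ztop",zt.round(3),"mid",((t.min(0)+t.max(0))/2).round(3)[:2],"ext",np.ptp(t,0).round(3)[:2])
E
```

```text
time_s: 1.3
tcp_pos: [0.3102, 0.3649, 0.2378]
tcp_rot: [1.556, 2.729, 0.002]
ft_force: [0.6, 0.2, 0.7]
opening: 0.0942
grip_force: 0.0
time_s: 1.8
tcp_pos: [0.3753, 0.2859, 0.2375]
tcp_rot: [-2.113, -2.324, -0.0]
ft_force: [-0.1, 0.7, -0.5]
opening: 0.0939
grip_force: 0.0
caddy_a_center 0.66 [322. 235.] ztop 0.151 mid [0.372 0.286] ext [0.05  0.051]
```

The wrist view agrees at (0.373,0.286) with the top at 0.151. Next: descend, grip and lift.

```bash
python3 -m handwheel '[{"slide":[-1,0,-40],"rot":[0,0,0]},{"slide":[-1,0,-75],"rot":[0,0,0]},{"slide":[-1,0,-95],"rot":[0,0,0]},{"slide":[-1,0,-95],"rot":[0,0,0]}]' 1
python3 -m handwheel '[{"slide":[0,0,0],"rot":[0,0,0]},{"slide":[0,0,0],"rot":[0,0,0]},{"slide":[0,0,0],"rot":[0,0,0]},{"slide":[0,0,0],"rot":[0,0,0]},{"slide":[0,0,0],"rot":[0,0,0]}]' 0 25
python3 -m handwheel '[{"slide":[0,0,0],"rot":[0,0,0]},{"slide":[0,0,0],"rot":[0,0,0]},{"slide":[0,0,10],"rot":[0,0,0]},{"slide":[0,0,30],"rot":[0,0,0]},{"slide":[0,0,60],"rot":[0,0,0]}]'
```

```text
time_s: 2.3
tcp_pos: [0.3707, 0.2857, 0.1391]
tcp_rot: [-2.109, -2.325, 0.011]
ft_force: [0.1, -0.7, -1.0]
opening: 0.0941
grip_force: 0.0
time_s: 2.8
tcp_pos: [0.3748, 0.2862, 0.1432]
tcp_rot: [2.114, 2.323, 0.002]
ft_force: [-0.7, -0.7, -0.1]
opening: 0.0574
grip_force: 0.0
time_s: 3.3
tcp_pos: [0.3726, 0.285, 0.2013]
tcp_rot: [-2.113, -2.322, 0.008]
ft_force: [0.1, 0.5, -1.8]
opening: 0.0515
grip_force: 25.0
```

```bash
python3 -m handwheel '[{"slide":[25,-14,0],"rot":[0,0,0]},{"slide":[65,-35,0],"rot":[0,0,0]},{"slide":[105,-57,0],"rot":[0,0,0]},{"slide":[145,-79,0],"rot":[0,0,0]},{"slide":[180,-97,0],"rot":[0,0,0]}]'
python3 -m handwheel '[{"slide":[25,-14,0],"rot":[0,0,0]},{"slide":[36,-20,0],"rot":[0,0,0]},{"slide":[36,-20,0],"rot":[0,0,0]},{"slide":[36,-20,0],"rot":[0,0,0]},{"slide":[36,-20,0],"rot":[0,0,0]}]'
python3 - <<'E'
from h import *
print(status.get_state()["tcp_pos"])
for c in ("scene","wrist"):
  im,d=imaging.grab_frame(c)
  for n in ("coaster_1","caddy_a_center"):
    for r in imaging.silhouettes(n,c):
        m=r["mask"]&(d>0);v,u=np.nonzero(m)
        w=world(c,np.c_[u,v],d[v,u]);zt=np.percentile(w[:,2],95);t=w[w[:,2]>zt-.006]
        print(c,n,round(r["conf"],2),"zlo",w[:,2].min().round(3),"ztop",zt.round(3),"mid",((t.min(0)+t.max(0))/2).round(3)[:2],"ext",np.ptp(t,0).round(3)[:2])
E
```

```text
time_s: 3.8
tcp_pos: [0.5558, 0.1875, 0.2025]
tcp_rot: [-2.115, -2.323, 0.001]
ft_force: [-0.0, 0.8, -0.6]
opening: 0.0513
grip_force: 25.0
time_s: 4.3
tcp_pos: [0.5888, 0.1701, 0.2023]
tcp_rot: [-2.112, -2.324, 0.001]
ft_force: [-0.5, 0.7, -1.8]
opening: 0.0512
grip_force: 25.0
[0.58883908 0.17006576 0.2023383 ]
scene coaster_1 0.93 zlo 0.012 ztop 0.02 mid [ 0.619 -0.128] ext [0.082 0.084]
scene coaster_1 0.92 zlo 0.011 ztop 0.02 mid [0.59  0.068] ext [0.085 0.087]
scene coaster_1 0.8 zlo 0.011 ztop 0.02 mid [0.589 0.169] ext [0.082 0.084]
scene coaster_1 0.73 zlo 0.012 ztop 0.02 mid [ 0.608 -0.035] ext [0.082 0.083]
scene caddy_a_center 0.83 zlo 0.001 ztop 0.212 mid [0.587 0.179] ext [0.048 0.035]
wrist coaster_1 0.95 zlo 0.011 ztop 0.018 mid [0.605 0.057] ext [0.078 0.173]
wrist coaster_1 0.85 zlo 0.014 ztop 0.018 mid [0.589 0.177] ext [0.081 0.062]
wrist coaster_1 0.67 zlo 0.01 ztop 0.018 mid [0.619 0.017] ext [0.085 0.345]
wrist caddy_a_center 0.69 zlo 0.0 ztop 0.211 mid [0.589 0.168] ext [0.051 0.052]
```

Positions agree. Lower and release.

```bash
python3 -m handwheel '[{"slide":[0,-1,-20],"rot":[0,0,0]},{"slide":[0,-1,-35],"rot":[0,0,0]},{"slide":[0,-1,-42],"rot":[0,0,0]},{"slide":[0,-1,-43],"rot":[0,0,0]},{"slide":[0,-1,-43],"rot":[0,0,0]}]'
python3 -m handwheel '[{"slide":[0,0,-1],"rot":[0,0,0]},{"slide":[0,0,-1],"rot":[0,0,0]},{"slide":[0,0,-1],"rot":[0,0,0]}]'
```

```text
time_s: 5.1
tcp_pos: [0.5902, 0.168, 0.1591]
tcp_rot: [-2.114, -2.323, 0.0]
ft_force: [0.1, 0.1, -1.9]
opening: 0.0514
grip_force: 25.0
time_s: 5.4
tcp_pos: [0.5906, 0.168, 0.1586]
tcp_rot: [2.114, 2.323, 0.001]
ft_force: [-0.6, 0.0, -1.5]
opening: 0.0515
grip_force: 25.0
```

```bash
python3 -m handwheel '[{"slide":[0,0,0],"rot":[0,0,0]},{"slide":[0,0,0],"rot":[0,0,0]},{"slide":[0,0,0],"rot":[0,0,0]},{"slide":[0,0,0],"rot":[0,0,0]},{"slide":[0,0,0],"rot":[0,0,0]}]' 1
python3 -m handwheel '[{"slide":[0,0,0],"rot":[0,0,0]},{"slide":[0,0,20],"rot":[0,0,0]},{"slide":[0,0,50],"rot":[0,0,0]},{"slide":[0,0,80],"rot":[0,0,0]},{"slide":[-10,-20,85],"rot":[0,0,0]}]'
python3 -m handwheel '[{"slide":[-18,-36,0],"rot":[0,0,0]},{"slide":[-38,-75,0],"rot":[0,0,0]},{"slide":[-58,-115,0],"rot":[0,0,0]},{"slide":[-78,-155,0],"rot":[0,0,0]},{"slide":[-98,-195,0],"rot":[0,0,0]}]'
python3 -m handwheel '[{"slide":[-20,-40,0],"rot":[0,0,0]},{"slide":[-40,-80,0],"rot":[0,0,0]},{"slide":[-60,-120,0],"rot":[0,0,0]},{"slide":[-80,-160,0],"rot":[0,0,0]},{"slide":[-104,-207,-30],"rot":[0,0,0]}]'
python3 -m handwheel '[{"slide":[0,0,0],"rot":[0,0,0]},{"slide":[0,0,0],"rot":[0,0,0]}]'
cat > m.py <<'E'
from h import *
import sys
def meas(cams,names):
  for c in cams:
    im,d=imaging.grab_frame(c)
    for n in names:
      for r in imaging.silhouettes(n,c):
        m=r["mask"]&(d>0);v,u=np.nonzero(m)
        w=world(c,np.c_[u,v],d[v,u]);zt=np.percentile(w[:,2],95);t=w[w[:,2]>zt-.006]
        print(c,n,round(r["conf"],2),"zlo",w[:,2].min().round(3),"ztop",zt.round(3),"mid",((t.min(0)+t.max(0))/2).round(3)[:2],"ext",np.ptp(t,0).round(3)[:2])
if __name__=="__main__":
  print(status.get_state()["tcp_pos"]); meas(sys.argv[1].split(","),sys.argv[2].split(","))
E
python3 m.py wrist caddy_b_center; python3 m.py top caddy_a_center,teapot
```

```text
time_s: 5.9
tcp_pos: [0.5904, 0.168, 0.1586]
tcp_rot: [2.114, 2.323, 0.0]
ft_force: [-0.3, -1.1, -0.4]
opening: 0.0881
grip_force: 0.0
time_s: 6.4
tcp_pos: [0.5834, 0.1497, 0.2484]
tcp_rot: [2.108, 2.322, 0.012]
ft_force: [0.5, 0.2, -0.3]
opening: 0.0941
grip_force: 0.0
time_s: 6.9
tcp_pos: [0.4814, -0.0483, 0.2437]
tcp_rot: [2.113, 2.324, 0.0]
ft_force: [-0.3, -0.9, 0.3]
opening: 0.0941
grip_force: 0.0
time_s: 7.4
tcp_pos: [0.3837, -0.2493, 0.2223]
tcp_rot: [2.108, 2.316, -0.0]
ft_force: [0.0, -0.8, 0.1]
opening: 0.0939
grip_force: 0.0
time_s: 7.6
tcp_pos: [0.3818, -0.2459, 0.2182]
tcp_rot: [-2.117, -2.319, -0.001]
ft_force: [0.7, 0.4, -0.7]
opening: 0.0945
grip_force: 0.0
[ 0.38181759 -0.24590563  0.21823396]
wrist caddy_b_center 0.65 zlo 0.0 ztop 0.125 mid [ 0.378 -0.255] ext [0.058 0.06 ]
[ 0.38317253 -0.24513927  0.21923527]
top caddy_a_center 0.77 zlo -0.001 ztop 0.168 mid [0.591 0.167] ext [0.051 0.045]
top teapot 0.92 zlo -0.004 ztop 0.137 mid [0.576 0.312] ext [0.082 0.041]
```

a stands right. Correct and descend on b.

```bash
python3 -m handwheel '[{"slide":[-4,-9,-20],"rot":[0,0,0]},{"slide":[-4,-9,-20],"rot":[0,0,0]},{"slide":[-4,-9,-20],"rot":[0,0,0]}]' 1
python3 -m handwheel '[{"slide":[0,0,-40],"rot":[0,0,0]},{"slide":[0,0,-70],"rot":[0,0,0]},{"slide":[0,0,-85],"rot":[0,0,0]},{"slide":[0,0,-85],"rot":[0,0,0]},{"slide":[0,0,-85],"rot":[0,0,0]}]'
```

```text
time_s: 8.15
tcp_pos: [0.3789, -0.2538, 0.1989]
tcp_rot: [-2.113, -2.324, -0.0]
ft_force: [0.1, 0.1, 0.5]
opening: 0.0941
grip_force: 0.0
time_s: 8.65
tcp_pos: [0.3793, -0.2549, 0.1147]
tcp_rot: [2.113, 2.323, 0.0]
ft_force: [-0.2, 0.2, 1.7]
opening: 0.0937
grip_force: 0.0
```

```bash
python3 -m handwheel '[{"slide":[0,0,0],"rot":[0,0,0]},{"slide":[0,0,0],"rot":[0,0,0]},{"slide":[0,0,0],"rot":[0,0,0]},{"slide":[0,0,0],"rot":[0,0,0]},{"slide":[0,0,0],"rot":[0,0,0]}]' 0 25
python3 -m handwheel '[{"slide":[0,0,0],"rot":[0,0,0]},{"slide":[0,0,10],"rot":[0,0,0]},{"slide":[0,0,35],"rot":[0,0,0]},{"slide":[0,0,70],"rot":[0,0,0]},{"slide":[0,0,100],"rot":[0,0,0]}]'
python3 -m handwheel '[{"slide":[10,15,0],"rot":[0,0,0]},{"slide":[30,46,0],"rot":[0,0,0]},{"slide":[52,80,0],"rot":[0,0,0]},{"slide":[74,114,0],"rot":[0,0,0]},{"slide":[96,148,0],"rot":[0,0,0]}]'
python3 -m handwheel '[{"slide":[22,34,0],"rot":[0,0,0]},{"slide":[44,68,0],"rot":[0,0,0]},{"slide":[66,102,0],"rot":[0,0,0]},{"slide":[88,136,0],"rot":[0,0,0]},{"slide":[105,160,0],"rot":[0,0,0]}]'
python3 -m handwheel '[{"slide":[10,15,0],"rot":[0,0,0]},{"slide":[10,15,0],"rot":[0,0,0]},{"slide":[10,15,0],"rot":[0,0,0]},{"slide":[10,15,0],"rot":[0,0,0]}]'
python3 m.py scene,wrist caddy_b_center,coaster_1
```

```text
time_s: 9.15
tcp_pos: [0.3785, -0.2548, 0.1141]
tcp_rot: [2.114, 2.323, -0.0]
ft_force: [-0.2, -0.4, 2.6]
opening: 0.0594
grip_force: 25.0
time_s: 9.65
tcp_pos: [0.3783, -0.2543, 0.215]
tcp_rot: [-2.114, -2.323, -0.0]
ft_force: [0.5, -0.5, -1.8]
opening: 0.0597
grip_force: 25.0
time_s: 10.15
tcp_pos: [0.4748, -0.1051, 0.2138]
tcp_rot: [-2.115, -2.323, 0.0]
ft_force: [0.3, -0.3, -2.7]
opening: 0.0593
grip_force: 25.0
time_s: 10.65
tcp_pos: [0.58, 0.0558, 0.2135]
tcp_rot: [-2.112, -2.324, -0.0]
ft_force: [0.6, -0.4, -2.6]
opening: 0.0593
grip_force: 25.0
time_s: 11.05
tcp_pos: [0.5888, 0.0672, 0.2135]
tcp_rot: [-2.116, -2.322, 0.002]
ft_force: [0.6, -0.5, -1.3]
opening: 0.0591
grip_force: 25.0
[0.58882051 0.06715116 0.2135493 ]
scene caddy_b_center 0.91 zlo 0.011 ztop 0.224 mid [0.586 0.074] ext [0.056 0.049]
scene coaster_1 0.83 zlo 0.012 ztop 0.02 mid [0.588 0.068] ext [0.089 0.087]
scene coaster_1 0.67 zlo 0.013 ztop 0.02 mid [0.589 0.169] ext [0.084 0.081]
scene coaster_1 0.6 zlo 0.012 ztop 0.02 mid [ 0.607 -0.037] ext [0.083 0.086]
scene coaster_1 0.55 zlo 0.012 ztop 0.02 mid [ 0.619 -0.129] ext [0.084 0.084]
scene coaster_1 0.45 zlo -0.0 ztop 0.097 mid [0.457 0.096] ext [0.047 0.046]
wrist caddy_b_center 0.76 zlo -0.0 ztop 0.224 mid [0.588 0.067] ext [0.06 0.06]
wrist coaster_1 0.93 zlo 0.012 ztop 0.018 mid [ 0.619 -0.049] ext [0.083 0.18 ]
wrist coaster_1 0.61 zlo 0.011 ztop 0.018 mid [0.589 0.081] ext [0.083 0.056]
wrist coaster_1 0.49 zlo -0.001 ztop 0.013 mid [0.598 0.043] ext [0.141 0.375]
```

```bash
python3 -m handwheel '[{"slide":[0,1,-30],"rot":[0,0,0]},{"slide":[0,1,-60],"rot":[0,0,0]},{"slide":[0,1,-76],"rot":[0,0,0]},{"slide":[0,1,-83],"rot":[0,0,0]},{"slide":[0,1,-84],"rot":[0,0,0]}]'
python3 -m handwheel '[{"slide":[0,0,0],"rot":[0,0,0]},{"slide":[0,0,0],"rot":[0,0,0]}]'
python3 -m handwheel '[{"slide":[0,0,0],"rot":[0,0,0]},{"slide":[0,0,0],"rot":[0,0,0]},{"slide":[0,0,0],"rot":[0,0,0]},{"slide":[0,0,0],"rot":[0,0,0]},{"slide":[0,0,0],"rot":[0,0,0]}]' 1
python3 -m handwheel '[{"slide":[0,0,0],"rot":[0,0,0]},{"slide":[0,0,20],"rot":[0,0,0]},{"slide":[0,0,50],"rot":[0,0,0]},{"slide":[0,0,80],"rot":[0,0,0]},{"slide":[-15,0,90],"rot":[0,0,0]}]'
python3 -m handwheel '[{"slide":[-35,8,0],"rot":[0,0,0]},{"slide":[-75,18,0],"rot":[0,0,0]},{"slide":[-105,25,-20],"rot":[0,0,0]},{"slide":[-116,29,-40],"rot":[0,0,0]},{"slide":[-116,29,-40],"rot":[0,0,0]}]'
python3 m.py wrist caddy_c_center; python3 m.py top caddy_b_center
```

```text
time_s: 11.85
tcp_pos: [0.5895, 0.0692, 0.1302]
tcp_rot: [-2.114, -2.323, 0.0]
ft_force: [-0.2, 0.9, -1.5]
opening: 0.0594
grip_force: 25.0
time_s: 12.05
tcp_pos: [0.5902, 0.0692, 0.1304]
tcp_rot: [2.114, 2.323, 0.002]
ft_force: [-0.1, 0.5, -3.1]
opening: 0.0597
grip_force: 25.0
time_s: 12.55
tcp_pos: [0.5897, 0.0693, 0.1299]
tcp_rot: [2.114, 2.323, 0.0]
ft_force: [0.3, -1.0, -0.1]
opening: 0.0931
grip_force: 0.0
time_s: 13.05
tcp_pos: [0.5777, 0.0691, 0.2239]
tcp_rot: [2.111, 2.319, 0.008]
ft_force: [0.4, -0.1, 1.3]
opening: 0.0942
grip_force: 0.0
time_s: 13.55
tcp_pos: [0.4546, 0.0987, 0.1771]
tcp_rot: [-2.11, -2.321, 0.007]
ft_force: [0.4, -0.3, 0.2]
opening: 0.0936
grip_force: 0.0
[0.45463688 0.09874728 0.17709535]
wrist caddy_c_center 0.92 zlo 0.003 ztop 0.099 mid [0.462 0.094] ext [0.045 0.045]
wrist caddy_c_center 0.86 zlo 0.003 ztop 0.098 mid [ 0.355 -0.074] ext [0.022 0.028]
wrist caddy_c_center 0.67 zlo 0.002 ztop 0.098 mid [0.328 0.11 ] ext [0.045 0.045]
[0.45902152 0.09828393 0.18017701]
top caddy_b_center 0.8 zlo 0.046 ztop 0.14 mid [0.597 0.07 ] ext [0.047 0.055]
```

```bash
python3 -m handwheel '[{"slide":[0,-2,-30],"rot":[0,0,0]},{"slide":[0,-2,-65],"rot":[0,0,0]},{"slide":[0,-2,-88],"rot":[0,0,0]},{"slide":[0,-2,-93],"rot":[0,0,0]},{"slide":[0,-2,-93],"rot":[0,0,0]}]' 1
python3 -m handwheel '[{"slide":[0,0,0],"rot":[0,0,0]},{"slide":[0,0,0],"rot":[0,0,0]},{"slide":[0,0,0],"rot":[0,0,0]},{"slide":[0,0,0],"rot":[0,0,0]},{"slide":[0,0,0],"rot":[0,0,0]}]' 0 25
python3 -m handwheel '[{"slide":[0,0,0],"rot":[0,0,0]},{"slide":[0,0,0],"rot":[0,0,0]},{"slide":[0,0,10],"rot":[0,0,0]},{"slide":[0,0,40],"rot":[0,0,0]},{"slide":[0,0,80],"rot":[0,0,0]}]'
python3 -m handwheel '[{"slide":[0,-10,20],"rot":[0,0,0]},{"slide":[10,-40,20],"rot":[0,0,0]},{"slide":[30,-75,20],"rot":[0,0,0]},{"slide":[60,-105,20],"rot":[0,0,0]},{"slide":[95,-125,20],"rot":[0,0,0]}]'
python3 -m handwheel '[{"slide":[30,-5,0],"rot":[0,0,0]},{"slide":[53,-6,0],"rot":[0,0,0]},{"slide":[53,-6,0],"rot":[0,0,0]},{"slide":[53,-6,0],"rot":[0,0,0]},{"slide":[53,-6,0],"rot":[0,0,0]}]'
python3 m.py wrist caddy_c_center,coaster_1
```

```text
time_s: 14.25
tcp_pos: [0.4593, 0.0961, 0.0868]
tcp_rot: [-2.115, -2.323, 0.0]
ft_force: [-0.3, -0.2, 0.6]
opening: 0.0942
grip_force: 0.0
time_s: 14.75
tcp_pos: [0.4588, 0.0963, 0.0872]
tcp_rot: [2.114, 2.323, 0.001]
ft_force: [0.3, -0.5, -0.0]
opening: 0.0576
grip_force: 0.0
time_s: 15.25
tcp_pos: [0.4563, 0.0962, 0.1658]
tcp_rot: [-2.112, -2.32, 0.007]
ft_force: [0.0, 0.0, -1.1]
opening: 0.0453
grip_force: 25.0
time_s: 15.75
tcp_pos: [0.5538, -0.0306, 0.1873]
tcp_rot: [2.116, 2.322, -0.001]
ft_force: [0.1, 1.0, -0.9]
opening: 0.0452
grip_force: 25.0
time_s: 16.25
tcp_pos: [0.6052, -0.0343, 0.1865]
tcp_rot: [-2.113, -2.323, 0.001]
ft_force: [-0.5, 0.2, -1.8]
opening: 0.0452
grip_force: 25.0
[ 0.60522963 -0.03428309  0.18653435]
wrist caddy_c_center 0.98 zlo 0.012 ztop 0.195 mid [ 0.605 -0.036] ext [0.045 0.046]
wrist caddy_c_center 0.74 zlo 0.0 ztop 0.079 mid [ 0.356 -0.068] ext [0.014 0.038]
wrist caddy_c_center 0.64 zlo 0.0 ztop 0.042 mid [0.342 0.107] ext [0.01  0.032]
wrist caddy_c_center 0.48 zlo 0.011 ztop 0.018 mid [0.592 0.12 ] ext [0.062 0.045]
wrist coaster_1 0.86 zlo 0.011 ztop 0.018 mid [0.599 0.043] ext [0.063 0.037]
wrist coaster_1 0.82 zlo 0.011 ztop 0.018 mid [0.592 0.12 ] ext [0.06  0.046]
wrist coaster_1 0.56 zlo 0.011 ztop 0.018 mid [ 0.607 -0.028] ext [0.084 0.068]
```

```bash
python3 -m handwheel '[{"slide":[2,0,-30],"rot":[0,0,0]},{"slide":[2,0,-60],"rot":[0,0,0]},{"slide":[2,0,-76],"rot":[0,0,0]},{"slide":[2,0,-82],"rot":[0,0,0]},{"slide":[2,0,-83],"rot":[0,0,0]}]'
python3 -m handwheel '[{"slide":[0,0,0],"rot":[0,0,0]},{"slide":[0,0,0],"rot":[0,0,0]}]'
python3 -m handwheel '[{"slide":[0,0,0],"rot":[0,0,0]},{"slide":[0,0,0],"rot":[0,0,0]},{"slide":[0,0,0],"rot":[0,0,0]},{"slide":[0,0,0],"rot":[0,0,0]},{"slide":[0,0,0],"rot":[0,0,0]}]' 1
python3 -m handwheel '[{"slide":[0,0,0],"rot":[0,0,0]},{"slide":[0,0,20],"rot":[0,0,0]},{"slide":[0,0,50],"rot":[0,0,0]},{"slide":[0,0,70],"rot":[0,0,0]},{"slide":[-15,-10,75],"rot":[0,0,0]}]'
python3 -m handwheel '[{"slide":[-40,-15,0],"rot":[0,0,0]},{"slide":[-80,-33,0],"rot":[0,0,0]},{"slide":[-112,-47,-20],"rot":[0,0,0]},{"slide":[-126,-53,-30],"rot":[0,0,0]},{"slide":[-126,-53,-30],"rot":[0,0,0]}]'
python3 -m handwheel '[{"slide":[0,0,0],"rot":[0,0,0]},{"slide":[0,0,0],"rot":[0,0,0]}]'
python3 m.py wrist caddy_d_center; python3 m.py top caddy_c_center,caddy_b_center
```

```text
time_s: 16.9
tcp_pos: [0.6084, -0.0346, 0.1039]
tcp_rot: [-2.114, -2.323, 0.0]
ft_force: [-0.8, 0.9, -1.2]
opening: 0.0455
grip_force: 25.0
time_s: 17.1
tcp_pos: [0.6096, -0.0349, 0.105]
tcp_rot: [2.113, 2.322, 0.002]
ft_force: [-0.2, 0.7, -1.8]
opening: 0.0455
grip_force: 25.0
time_s: 17.6
tcp_pos: [0.6087, -0.0347, 0.1039]
tcp_rot: [2.114, 2.323, 0.0]
ft_force: [-0.8, -0.6, 0.6]
opening: 0.0818
grip_force: 0.0
time_s: 18.1
tcp_pos: [0.5966, -0.0445, 0.1824]
tcp_rot: [2.109, 2.321, 0.007]
ft_force: [-0.5, -0.5, 0.7]
opening: 0.0943
grip_force: 0.0
time_s: 18.6
tcp_pos: [0.4645, -0.0976, 0.1471]
tcp_rot: [-2.114, -2.318, 0.003]
ft_force: [0.2, 0.0, -0.5]
opening: 0.094
grip_force: 0.0
time_s: 18.8
tcp_pos: [0.4693, -0.0978, 0.1499]
tcp_rot: [2.112, 2.322, 0.002]
ft_force: [0.9, 0.6, 0.3]
opening: 0.0943
grip_force: 0.0
[ 0.4693154  -0.09781489  0.14985763]
wrist caddy_d_center 0.58 zlo -0.001 ztop 0.067 mid [ 0.464 -0.099] ext [0.053 0.054]
[ 0.46912099 -0.09765282  0.14961595]
top caddy_c_center 0.69 zlo -0.002 ztop 0.112 mid [ 0.611 -0.035] ext [0.044 0.044]
top caddy_c_center 0.56 zlo -0.003 ztop 0.096 mid [0.324 0.112] ext [0.044 0.045]
top caddy_b_center 0.74 zlo 0.001 ztop 0.14 mid [0.591 0.07 ] ext [0.059 0.059]
```

```bash
python3 -m handwheel '[{"slide":[-3,0,-30],"rot":[0,0,0]},{"slide":[-3,0,-65],"rot":[0,0,0]},{"slide":[-3,0,-85],"rot":[0,0,0]},{"slide":[-3,0,-91],"rot":[0,0,0]},{"slide":[-3,0,-91],"rot":[0,0,0]}]' 1
python3 -m handwheel '[{"slide":[0,0,0],"rot":[0,0,0]},{"slide":[0,0,0],"rot":[0,0,0]},{"slide":[0,0,0],"rot":[0,0,0]},{"slide":[0,0,0],"rot":[0,0,0]},{"slide":[0,0,0],"rot":[0,0,0]}]' 0 25
python3 -m handwheel '[{"slide":[0,0,0],"rot":[0,0,0]},{"slide":[0,0,0],"rot":[0,0,0]},{"slide":[0,0,10],"rot":[0,0,0]},{"slide":[0,0,40],"rot":[0,0,0]},{"slide":[0,0,80],"rot":[0,0,0]}]'
python3 -m handwheel '[{"slide":[10,-15,0],"rot":[0,0,0]},{"slide":[40,-25,0],"rot":[0,0,0]},{"slide":[80,-32,0],"rot":[0,0,0]},{"slide":[120,-32,0],"rot":[0,0,0]},{"slide":[145,-32,0],"rot":[0,0,0]}]'
python3 -m handwheel '[{"slide":[8,0,0],"rot":[0,0,0]},{"slide":[8,0,0],"rot":[0,0,0]},{"slide":[8,0,0],"rot":[0,0,0]},{"slide":[8,0,0],"rot":[0,0,0]}]'
python3 m.py wrist,scene caddy_d_center,coaster_1
```

```text
time_s: 19.55
tcp_pos: [0.4642, -0.0974, 0.0571]
tcp_rot: [-2.113, -2.323, 0.001]
ft_force: [-0.4, 0.8, -0.3]
opening: 0.094
grip_force: 0.0
time_s: 20.05
tcp_pos: [0.4649, -0.0978, 0.0582]
tcp_rot: [2.114, 2.323, 0.0]
ft_force: [-0.1, 0.0, -0.3]
opening: 0.0572
grip_force: 0.0
time_s: 20.55
tcp_pos: [0.4622, -0.0968, 0.1367]
tcp_rot: [-2.11, -2.319, 0.004]
ft_force: [1.5, -0.0, -1.2]
opening: 0.0535
grip_force: 25.0
time_s: 21.05
tcp_pos: [0.6117, -0.13, 0.138]
tcp_rot: [2.114, 2.323, 0.001]
ft_force: [-0.2, 0.0, -1.4]
opening: 0.0536
grip_force: 25.0
time_s: 21.45
tcp_pos: [0.6161, -0.1295, 0.1376]
tcp_rot: [-2.114, -2.322, 0.001]
ft_force: [0.9, 0.1, -2.1]
opening: 0.0535
grip_force: 25.0
[ 0.61607003 -0.12952838  0.13755419]
wrist caddy_d_center 0.81 zlo 0.017 ztop 0.147 mid [ 0.616 -0.13 ] ext [0.053 0.054]
wrist caddy_d_center 0.49 zlo 0.0 ztop 0.014 mid [ 0.607 -0.067] ext [0.126 0.208]
wrist coaster_1 0.87 zlo 0.011 ztop 0.018 mid [ 0.619 -0.119] ext [0.082 0.062]
wrist coaster_1 0.8 zlo 0.011 ztop 0.018 mid [ 0.607 -0.037] ext [0.085 0.084]
wrist coaster_1 0.57 zlo 0.012 ztop 0.017 mid [0.594 0.028] ext [0.039 0.007]
scene caddy_d_center 0.64 zlo 0.001 ztop 0.149 mid [ 0.616 -0.126] ext [0.051 0.054]
scene caddy_d_center 0.16 zlo 0.013 ztop 0.019 mid [0.591 0.069] ext [0.083 0.084]
scene coaster_1 0.88 zlo 0.014 ztop 0.02 mid [0.592 0.069] ext [0.078 0.084]
scene coaster_1 0.86 zlo 0.01 ztop 0.02 mid [ 0.607 -0.036] ext [0.084 0.086]
scene coaster_1 0.79 zlo 0.012 ztop 0.02 mid [0.589 0.169] ext [0.082 0.082]
scene coaster_1 0.68 zlo 0.01 ztop 0.02 mid [ 0.618 -0.112] ext [0.085 0.12 ]
```

```bash
python3 -m handwheel '[{"slide":[2,0,-25],"rot":[0,0,0]},{"slide":[2,0,-45],"rot":[0,0,0]},{"slide":[2,0,-58],"rot":[0,0,0]},{"slide":[2,0,-63],"rot":[0,0,0]},{"slide":[2,0,-63],"rot":[0,0,0]}]'
python3 -m handwheel '[{"slide":[0,0,0],"rot":[0,0,0]},{"slide":[0,0,0],"rot":[0,0,0]}]'
python3 -m handwheel '[{"slide":[0,0,0],"rot":[0,0,0]},{"slide":[0,0,0],"rot":[0,0,0]},{"slide":[0,0,0],"rot":[0,0,0]},{"slide":[0,0,0],"rot":[0,0,0]},{"slide":[0,0,0],"rot":[0,0,0]}]' 1
python3 -m handwheel '[{"slide":[0,0,0],"rot":[0,0,0]},{"slide":[0,0,20],"rot":[0,0,0]},{"slide":[0,0,50],"rot":[0,0,0]},{"slide":[0,0,90],"rot":[0,0,0]},{"slide":[-10,0,120],"rot":[0,0,0]}]'
python3 -m handwheel '[{"slide":[-45,0,0],"rot":[0,0,0]},{"slide":[-90,0,0],"rot":[0,0,0]},{"slide":[-135,0,0],"rot":[0,0,0]},{"slide":[-170,0,0],"rot":[0,0,0]},{"slide":[-170,0,0],"rot":[0,0,0]}]'
python3 -m handwheel '[{"slide":[0,0,0],"rot":[0,0,0]},{"slide":[0,0,0],"rot":[0,0,0]}]'
python3 m.py scene,top caddy_a_center,caddy_b_center,caddy_c_center,caddy_d_center,teapot
python3 -c "
from h import *
cv2.imwrite('pics/end.png',imaging.grab_frame('scene')[0])"
```

```text
time_s: 22.25
tcp_pos: [0.6195, -0.1297, 0.0749]
tcp_rot: [-2.114, -2.323, 0.0]
ft_force: [0.1, 0.3, -1.1]
opening: 0.0536
grip_force: 25.0
time_s: 22.45
tcp_pos: [0.6201, -0.1299, 0.0754]
tcp_rot: [2.113, 2.323, 0.001]
ft_force: [0.7, 0.3, -1.5]
opening: 0.0534
grip_force: 25.0
time_s: 22.95
tcp_pos: [0.6196, -0.1297, 0.0748]
tcp_rot: [2.114, 2.323, 0.0]
ft_force: [-0.3, -1.0, -0.6]
opening: 0.0901
grip_force: 0.0
time_s: 23.45
tcp_pos: [0.6108, -0.13, 0.1972]
tcp_rot: [2.112, 2.322, 0.002]
ft_force: [0.4, -0.1, 0.0]
opening: 0.0939
grip_force: 0.0
time_s: 23.95
tcp_pos: [0.4353, -0.1287, 0.1937]
tcp_rot: [-2.114, -2.319, 0.002]
ft_force: [1.0, -0.3, 0.7]
opening: 0.094
grip_force: 0.0
time_s: 24.15
tcp_pos: [0.4409, -0.1301, 0.1954]
tcp_rot: [2.113, 2.322, 0.001]
ft_force: [-0.4, -0.3, 0.9]
opening: 0.0939
grip_force: 0.0
[ 0.44093528 -0.13013757  0.19542025]
scene caddy_a_center 0.65 zlo 0.002 ztop 0.169 mid [0.589 0.169] ext [0.053 0.051]
scene caddy_b_center 0.88 zlo 0.017 ztop 0.141 mid [0.59  0.071] ext [0.06  0.059]
scene caddy_b_center 0.35 zlo 0.01 ztop 0.02 mid [0.589 0.16
[... 451 characters left out ...]
.75 zlo 0.015 ztop 0.168 mid [0.591 0.168] ext [0.051 0.047]
top caddy_b_center 0.93 zlo -0.006 ztop 0.14 mid [0.591 0.07 ] ext [0.059 0.059]
top caddy_b_center 0.37 zlo 0.008 ztop 0.019 mid [0.583 0.07 ] ext [0.066 0.081]
top caddy_c_center 0.95 zlo 0.016 ztop 0.111 mid [ 0.611 -0.034] ext [0.045 0.044]
top caddy_c_center 0.92 zlo -0.004 ztop 0.096 mid [0.324 0.112] ext [0.044 0.045]
top caddy_c_center 0.64 zlo 0.001 ztop 0.096 mid [ 0.342 -0.057] ext [0.04 0.03]
top caddy_d_center 0.76 zlo 0.005 ztop 0.084 mid [ 0.621 -0.13 ] ext [0.052 0.053]
top teapot 0.96 zlo -0.003 ztop 0.137 mid [0.575 0.313] ext [0.083 0.039]
top teapot 0.63 zlo 0.008 ztop 0.019 mid [ 0.592 -0.128] ext [0.135 0.082]
```

View pics/end.png

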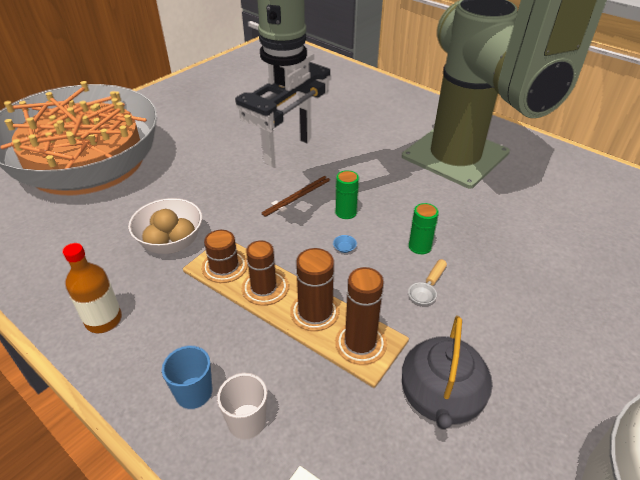

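The picture shows a (363,310), b (315,287), c (261,268) and d (220,253) upright and centred on their coasters, descending in height from the teapot (445,378), with the hand clear.

```bash
python3 -c "
from bench import sign_off
print(sign_off())"
```

```text
the job is handed in; nothing more can be done
None
```

The job is handed in: all four caddies stand upright on the coasters, tallest next to the teapot and shortest at the other end, each about 4 mm or less from its coaster's centre by camera, with the teapot unmoved and about 25 s used; no verdict was returned.

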